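Put away the glass cutter's bench

ROBOT

A 6-joint arm with a two-finger parallel gripper is mounted at the origin on the work surface. World frame = base frame: x ahead of the robot, y to its left, z up, the work surface at z = 0. Lengths are in mm, angles in rad, forces in N, time in s.
With the tool pointing down it reaches from about 350 to 875 mm from the base axis. Payload 4.2 kg.
Tool frame: the origin (TCP) lies on the mounting face of the last link; the fingertips stand 173 mm ahead of it and the grasp point (between the pads) lies grip_point_offset ahead of it (grip_point_offset is the distance from the TCP to the grasp point, in mm); z points along the fingers, y is the line along which they close (so a half turn about z gives the same grasp; the last joint's range is limited). The gripper opens to 85 mm and grips with 20 to 120 N. Pads are 22 mm wide; open, the fingers measure 114 mm over their backs; the gripper's body (76 mm by 85 mm) begins 54 mm behind the grasp point. The pads swing forward as they close: fully open they stand 13 mm farther back than shut.
Start: joints at [1.575, 0.385, 0.008, 0, -1.194, -0.259], TCP at [157.501, 604.809, 404.712] pointing down, gripper open.
Joint ranges: [-3.14, 3.14], [-1.21, 2.06], [-1.07, 1.41], [-3.16, 2.05], [-2.99, -0.16], [-3.1, 3.1]. Speed limits (rad/s): [2.79, 2.79, 3.14, 3.14, 3.14, 3.14].

INTERFACE

Orientations are given as a unit quaternion [x, y, z, w].
In Python, from bench import read_state, get_image, job_done, recognise, place_of, grip_point_offset gives the robot as it stands. The module is installed in compiled form; this text tells all that it offers.
- The arm moves only by the tool carry_out, never from a script. Its arguments are lists of equal length, an entry for each row: "slide": the shift along the tool's x, y, z in m, a list of three; "roll": the turn about the tool's z in degrees; "claw": the finger opening in m, from 0 to 0.0854. A call has 1 to 8 rows; each row is the pose to reach, as a shift and turn from the pose commanded when the call began, along the tool's axes at that moment; what a row does not reach only later rows make up. A row lasts 1/8 s, in which the tool goes at most 62.5 mm and 10.7 degrees, less where a joint would pass 70% of its speed; a pose out of reach is approached as far as the arm can. A call with a gripper value outside its range is refused whole. The fingers move at their own pace and stop on an object; the grip force is fixed at half the most. Time passes only in rows, so rows that repeat a pose let the fingers close. It gives the time, the measured TCP pose, the force, the opening and the grip force at its end, in the units of the state.
- read_state(): the state, without advancing time (a new reading comes with each control period).
- get_image(name): name is "scene" or "side" or "wrist"; returns a dict with "img" (420x560x3 uint8, red, green, blue), "z_map" (420x560 float32, mm along the optical axis (not along the pixel's ray), 0 where there is no reading), "mtx" (3x3 intrinsics, pixels), "world_from_camera" (4x4, takes a point from camera to world coordinates); the wrist camera has in their place "T_tool_cam" (4x4, takes a point from camera to tool coordinates, whose origin is the TCP and whose axes are the flange's). Camera axes: x right, y up, looking along -z (the intrinsics and any distortion apply to the point x, -y, -z); pixel columns grow to the right and rows downward; lengths in mm; the calibration is good to about 2 mm. The wrist camera is an equidistant fisheye: a pixel r from the principal point sees the ray r / f radians off the axis. A picture is of the moment at which its call begins: read the wrist's pose just before it.
- job_done(): hands the job in; it is judged then, once.
Trained networks look in a picture, given as the dict that the camera call returned (one of the last four; its "shot" number tells which), for a name from the list of things; names that differ only in an ending like _2 or _b are one class to them, and where a whole thing is asked for, a point or a joint stands for the part that bears it (a point fixed in the world has none). Each returns a list of dicts, best first, with "conf" (0 to 1); they miss things now and then, are a little off and sometimes report something else, mostly with a low value. They report only what shows in the picture. A call takes as long as a camera call. They do not tell look-alikes from the thing itself.
- recognise(picture, thing): "at" ([column, row] in pixels, amid what is visible of it).
- place_of(picture, thing): "at" ([column, row] in pixels: a listed point, or the origin of a listed thing).
The state is a dict: "clock": time; "joints": joint angles; "joint_vel": joint speeds; "joint_efforts": joint torques, N m; "position": TCP position; "ee_rot": TCP orientation; "contact_force": force on the tool from outside, world axes, zero at the start; "wrist_torque": the same for the moment, N m; "gripper_width": finger opening in mm; "grasp_force": force on a finger pad.
Only numpy, scipy, OpenCV 4.12 (cv2) and the standard library are available. Lean on these libraries where they do the work, as an engineer would, in place of code of your own. Each camera call takes 0.05 s, during which the arm holds its last target. There are 200 camera calls.

TASK

Put away the glass cutter's bench: stack the two grinding wheels flat in the middle of the square tray, the larger one underneath and the smaller one centred on top of it; lay the two dressing sticks in the oblong ribbed tray, one in each bay, along the middle of the bay and parallel to the rib; and stand the little glass tumbler upright in the middle of the round dish. Do not tip the tumbler over, and leave the glass bowl and the jar where they are.

Things in the scene. Friction and masses are not known exactly. Their poses are not given: they have to be found in the camera images.
- stick_a: dull brown abrasive dressing stick, a square bar 80 x 18 x 18 mm lying flat on the bench; origin at the centre of the bar (9 mm above the bench at the start), x axis along its length, z up. The two sticks are alike and interchangeable.
- stick_b: dull brown abrasive dressing stick, a square bar 80 x 18 x 18 mm lying flat on the bench; origin at the centre of the bar (9 mm above the bench at the start), x axis along its length, z up. The two sticks are alike and interchangeable.
- wheel_large: the larger of two pale grinding wheels: a flat disc 64 mm in diameter and 16 mm thick, lying flat, with a steel bush 22 mm across at its centre that is level with its faces (nothing to grip there: take it by the rim); origin at the centre of the disc (8 mm above the bench at the start), z axis along the wheel's axis.
- wheel_small: the smaller of two pale grinding wheels: a flat disc 46 mm in diameter and 16 mm thick, lying flat, with a steel bush 22 mm across at its centre that is level with its faces (nothing to grip there: take it by the rim); origin at the centre of the disc (8 mm above the bench at the start), z axis along the wheel's axis.
- tumbler: small clear cut-glass tumbler standing upright, mouth up: straight sides, 50 mm outside diameter, 60 mm high, wall 4 mm; origin at the centre of its underside, z up along its axis. May be gripped round the outside.
- ribbed_tray: grey oblong open tray, fixed, 112 mm (x) by 152 mm (y) outside, 20 mm high; walls and floor 4 mm thick. A low rib 6 mm wide, its top 16 mm above the bench, runs along the tray's x axis through the middle and makes two bays, each 104 mm long (x) and 69 mm wide (y), with middles at y = +37.5 mm and -37.5 mm. Origin: centre of the underside (bench level), z up.
- square_tray: grey square open tray without a rib, fixed to the bench, 128 x 128 mm outside and 20 mm high; walls and floor 4 mm thick. Origin at the centre of the underside (bench level), x and y along its sides, z up.
- round_dish: grey round open dish, fixed to the bench, 128 mm outside diameter, 20 mm high; wall and floor 4 mm thick. Origin at the centre of the underside (bench level), z up.
- bowl: bystander, loose: footed clear cut-glass bowl, 120 mm across the rim, 75 mm high; origin at the centre of its underside. Not to be moved.
- jar: bystander, loose: closed jar with a white lid, 50 mm in diameter, 60 mm high, standing among the things to be sorted; origin at the centre of its underside. Not to be moved.
There are look-alikes about, which are no part of the job. Leave any orange look-alike of the wheel_large alone. What is shaped like the tumbler but orange is not meant.

How it is judged:
By the outcome, as a careful person would: the job done as asked, in the order asked, and still so for the second after the job is handed in, with the robot touching nothing.
It also fails if it takes over 131 s, if anything falls off the work surface, if the arm or the gripper's body presses on something with over 40 N, if the wrist force passes 120 N, or if a joint passes its speed limit or range.

## Working session

There is one attempt and no reset: what is moved stays moved. The work goes in short steps, Python scripts to look and compute and a tool call to move; the robot and the scene stay as the last step left them, time stands still between calls to the robot, and variables do not carry over. Pictures are saved under pics/ and viewed, at most 14 in all, crops included, and the job is handed in when it is done.

Besides the shell and the picture viewer there is one more tool, called after "Emit:" by a JSON object that holds its "name" and its "arguments". carry_out: Moves the arm, as the interface text tells. Its arguments: {"type":"object","properties":{"slide":{"type":"array"},"roll":{"type":"array"},"claw":{"type":"array"}},"required":["slide","roll","claw"]}

```bash
mkdir -p pics; cat > h.py <<'E'
import numpy as np, cv2
from bench import *
from scipy.spatial.transform import Rotation as R
def ray(p,u,v):
    m=p["mtx"]; return np.array([(u-m[0,2])/m[0,0],-(v-m[1,2])/m[1,1],-1.])
def world(p,u,v,d=None):
    d=d or p["z_map"][int(round(v)),int(round(u))]
    return (p["world_from_camera"]@np.r_[ray(p,u,v)*d,1])[:3]
def atz(p,u,v,z):
    T=p["world_from_camera"]; o=T[:3,3]; r=T[:3,:3]@ray(p,u,v); return o+r*(z-o[2])/r[2]
E
python3 - <<'E'
from h import *
s=read_state(); print(s["clock"],s["position"],s["ee_rot"],grip_point_offset, R.from_quat(s["ee_rot"]).as_matrix().round(3).tolist())
for n in("scene","side"):
    p=get_image(n); cv2.imwrite(f"pics/{n}0.png",p["img"][:,:,::-1]); print(n,p["mtx"].round(1).tolist(),p["world_from_camera"].round(2).tolist(),[k for k in p])
    for t,z in dict(stick_a=9,wheel_large=8,wheel_small=8,tumbler=0,ribbed_tray=0,square_tray=0,round_dish=0,bowl=0,jar=0).items():
        for o in place_of(p,t): print(t,round(o["conf"],2),np.round(o["at"]),atz(p,*o["at"],z).round(0)[:2])
E
```

```text
0.0 [157.43799309 604.62470961 403.60810732] [ 9.91884575e-01 -1.27136973e-01 -1.14512558e-04  1.08018407e-03] 154.70000000000002 [[0.968, -0.252, -0.001], [-0.252, -0.968, -0.002], [0.0, 0.002, -1.0]]
scene [[495.8, 0.0, 282.4], [0.0, 495.8, 209.4], [0.0, 0.0, 1.0]] [[-0.12, -0.65, 0.75, 1330.76], [0.99, -0.07, 0.09, 114.1], [-0.01, 0.75, 0.66, 789.64], [0.0, 0.0, 0.0, 1.0]] ['img', 'z_map', 'mtx', 'world_from_camera', 'shot']
stick_a 0.84 [309. 217.] [460.  70.]
stick_a 0.61 [361. 206.] [409. 192.]
wheel_large 0.93 [254. 208.] [443. -65.]
wheel_large 0.92 [253. 182.] [340. -82.]
wheel_large 0.83 [210. 228.] [ 522. -153.]
wheel_small 0.81 [212. 198.] [ 417. -175.]
tumbler 0.9 [409. 198.] [354. 310.]
tumbler 0.6 [449. 193.] [322. 413.]
tumbler 0.58 [202. 276.] [ 661. -141.]
ribbed_tray 0.66 [204. 274.] [ 654. -139.]
square_tray 0.96 [102. 231.] [ 552. -404.]
round_dish 0.85 [330. 272.] [619. 127.]
bowl 0.81 [440. 249.] [524. 366.]
jar 0.63 [170. 179.] [ 340. -303.]
side [[397.9, 0.0, 284.3], [0.0, 397.9, 201.8], [0.0, 0.0, 1.0]] [[0.84, 0.41, -0.36, 150.78], [-0.55, 0.63, -0.55, -506.3], [0.0, 0.66, 0.75, 733.64], [0.0, 0.0, 0.0, 1.0]] ['img', 'z_map', 'mtx', 'world_from_camera', 'shot']
stick_a 0.75 [216. 176.] [403. 192.]
wheel_large 0.84 [248. 267.] [337. -88.]
wheel_large 0.79 [281. 239.] [435. -64.]
wheel_large 0.78 [338. 255.] [ 515. -167.]
wheel_small 0.65 [303. 282.] [ 414. -180.]
tumbler 0.7 [151. 147.] [306. 401.]
tumbler 0.61 [177. 159.] [347. 315.]
ribbed_tray 0.65 [255. 203.] [443.  66.]
ribbed_tray 0.55 [376. 219.] [ 659. -134.]
square_tray 0.61 [423. 338.] [ 537. -399.]
round_dish 0.69 [302. 160.] [627. 128.]
bowl 0.77 [226. 130.] [518. 355.]
jar 0.66 [303. 358.] [ 326. -306.]
```

View pics/scene0.png

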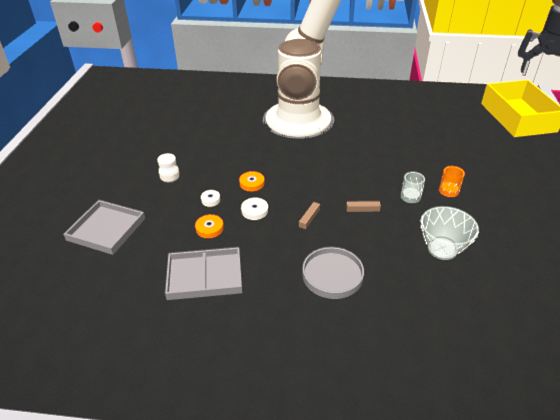

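View pics/side0.png

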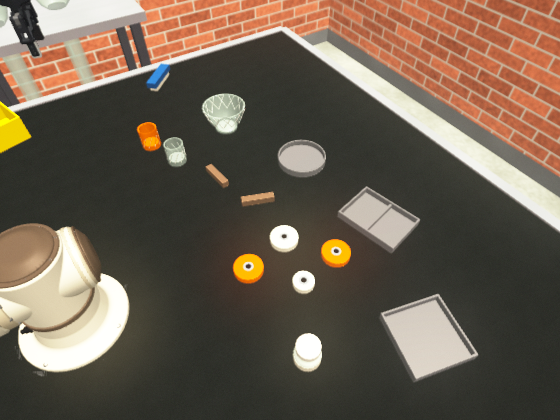

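The scene picture shows the white large wheel at (254,208), which is the one to take, with orange look-alikes at (252,181) and (209,226). The other items:
- White small wheel at (210,198)
- Clear tumbler at (413,187), with an orange look-alike at (452,181)
- Sticks at (310,215) and (363,206), jar at (168,168) and bowl at (447,235)
- Square tray at (105,226), ribbed tray at (204,272) and round dish at (333,272)

Next I'll fit them precisely and make a close crop.

```bash
cat > meas.py <<'E'
from h import *
def mask(p,kind):
    h=cv2.cvtColor(p["img"],cv2.COLOR_RGB2HSV).astype(int); H,S,V=h[...,0],h[...,1],h[...,2]
    return {"white":(S<40)&(V>190),"brown":(H<15)&(S>60)&(S<190)&(V>50)&(V<190),"grey":(S<45)&(V>70)&(V<205)}[kind]
def cloud(p,kind,c,rad,zr):
    m=mask(p,kind)&(p["z_map"]>0); v,u=np.nonzero(m); d=p["z_map"][v,u]
    K=p["mtx"]; P=np.stack([(u-K[0,2])/K[0,0]*d,-(v-K[1,2])/K[1,1]*d,-d,np.ones_like(d)])
    W=(p["world_from_camera"]@P)[:3].T
    return W[(np.hypot(*(W[:,:2]-c).T)<rad)&(W[:,2]>zr[0])&(W[:,2]<zr[1])]
def fit(W):
    r=cv2.minAreaRect(W[:,:2].astype(np.float32)); return np.round(r[0],1),np.round(r[1],1),round(r[2],1),len(W)
E
python3 - <<'E'
from meas import *
for n in("scene","side"):
    p=get_image(n)
    for t,k,c,r,z in [("large","white",(440,-65),50,(12,25)),("small","white",(416,-178),40,(12,25)),("stA","brown",(455,68),60,(12,26)),("stB","brown",(406,192),60,(12,26)),("rib","grey",(656,-137),120,(14,28)),("sq","grey",(545,-402),110,(14,28)),("dish","grey",(622,128),85,(14,28))]:
        W=cloud(p,k,np.array(c),r,z)
        if len(W)>4: print(n,t,*fit(W),"zmed",np.median(W[:,2]).round(1), cv2.minEnclosingCircle(W[:,:2].astype(np.float32)))
    if n=="scene": cv2.imwrite("pics/crop.png",cv2.resize(p["img"][160:245,190:430,::-1],None,fx=3.3,fy=3.3))
E
```

```text
scene large [443.6 -62.6] [61.8 63.7] 58.5 352 zmed 14.9 ((442.82110595703125, -63.005882263183594), 33.1436767578125)
scene small [ 416.7 -178.5] [42.6 44.1] 80.0 163 zmed 15.1 ((417.07733154296875, -179.587890625), 24.213542938232422)
scene stA [453.1  69.9] [19.1 83.3] 69.4 47 zmed 15.5 ((452.7494812011719, 69.73143768310547), 41.94919967651367)
scene stB [407.1 196. ] [25.5 79.9] 11.2 78 zmed 15.3 ((408.78668212890625, 196.3362274169922), 40.07987976074219)
scene rib [ 658.5 -135.8] [117.5 152.2] 13.2 681 zmed 18.1 ((658.6228637695312, -135.48193359375), 94.18858337402344)
scene sq [ 543.  -397.2] [133.4 132.3] 75.5 529 zmed 18.1 ((543.7080688476562, -397.15240478515625), 91.0652847290039)
scene dish [627.4 132.1] [126.4 127.4] 64.0 431 zmed 18.1 ((626.8512573242188, 131.09523010253906), 65.27421569824219)
side large [442.1 -66.1] [62.  61.6] 39.1 507 zmed 15.8 ((441.9473876953125, -65.70101165771484), 32.0689697265625)
side small [ 414.1 -181.2] [44.1 43.4] 57.8 321 zmed 15.5 ((414.15338134765625, -180.47592163085938), 23.095050811767578)
side stA [451.3  67.7] [20.6 77.4] 68.8 55 zmed 15.9 ((451.2411193847656, 66.36932373046875), 39.300086975097656)
side stB [405.8 194.8] [18.2 81.6] 6.5 47 zmed 16.3 ((404.084716796875, 194.58749389648438), 40.841495513916016)
side rib [ 657.5 -137.8] [116.3 153.4] 13.2 574 zmed 18.4 ((657.729736328125, -137.04307556152344), 93.48694610595703)
side sq [ 541.6 -399.6] [129.4 130.2] 75.6 549 zmed 18.6 ((541.9387817382812, -400.09259033203125), 90.38331604003906)
side dish [625.7 128.6] [128.3 125.7] 55.3 289 zmed 18.5 ((625.4908447265625, 130.01556396484375), 65.93207550048828)
```

View pics/crop.png

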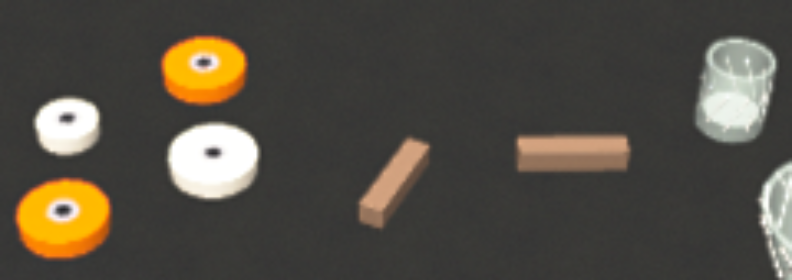

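The crop confirms the choice: white large wheel at crop (213,160), white small wheel at (68,125), with the orange ones rejected. The clear tumbler is at (735,90). Next I'll work out the moves.

```bash
cat > plan.py <<'E'
import numpy as np, sys
# usage: plan.py x y z yaw  [x y z yaw ...]: prints tool-frame shift (m) and roll (deg) between successive poses
a=np.array(sys.argv[1:],float).reshape(-1,4)
for p,q in zip(a,a[1:]):
    c,s=np.cos(np.radians(p[3])),np.sin(np.radians(p[3])); d=q-p
    print(np.round([(c*d[0]+s*d[1])/1e3,(s*d[0]-c*d[1])/1e3,-d[2]/1e3],4),"roll",round(-d[3],1))
E
python3 plan.py 157.5 604.8 404.7 -14.6  442.6 -64.3 250 -14.6
```

```text
[0.4446 0.5756 0.1547] roll -0.0
```

Emit:
{"name": "carry_out", "arguments": {"slide": [[0.03,0.036,0.01],[0.06,0.072,0.02],[0.1,0.115,0.03],[0.13,0.16,0.04],[0.16,0.2,0.05],[0.19,0.24,0.06],[0.22,0.28,0.07],[0.25,0.32,0.08]], "roll": [0,0,0,0,0,0,0,0], "claw": [0.085,0.085,0.085,0.085,0.085,0.085,0.085,0.085]}}

```text
clock: 2.1
position: [319.1, 230.7, 324.9]
ee_rot: [0.992, -0.127, 0.0, -0.001]
contact_force: [0.6, 0.6, -0.0]
gripper_width: 85.0
grasp_force: 0.0
```

Emit:
{"name": "carry_out", "arguments": {"slide": [[0.03,0.04,0.01],[0.06,0.08,0.02],[0.1,0.12,0.035],[0.13,0.16,0.05],[0.16,0.2,0.06],[0.185,0.24,0.07],[0.1946,0.2556,0.0747],[0.1946,0.2556,0.0747]], "roll": [0,0,0,0,0,0,0,0], "claw": [0.085,0.085,0.085,0.085,0.085,0.085,0.085,0.085]}}

```text
clock: 3.1
position: [442.9, -65.3, 249.7]
ee_rot: [0.992, -0.128, -0.0, 0.0]
contact_force: [0.8, -0.1, 0.2]
gripper_width: 85.6
grasp_force: 0.0
```

```bash
cat >> h.py <<'E'
def wrist_pts(p,s,m):
    "world points of masked pixels (fisheye)"
    v,u=np.nonzero(m&(p["z_map"]>0)); d=p["z_map"][v,u]; K=p["mtx"]
    x=(u-K[0,2])/K[0,0]; y=(v-K[1,2])/K[1,1]; th=np.hypot(x,y); k=np.tan(th)/np.maximum(th,1e-9)
    C=np.stack([x*k*d,-y*k*d,-d,np.ones_like(d)])
    T=(p["T_tool_cam"]@C)[:3].T
    return R.from_quat(s["ee_rot"]).apply(T)+s["position"]
E
python3 - <<'E'
from meas import *
s=read_state(); p=get_image("wrist"); cv2.imwrite("pics/w1.png",p["img"][:,:,::-1])
print(s["position"],p["mtx"].round(1).tolist(),p["T_tool_cam"].round(2).tolist())
W=wrist_pts(p,s,mask(p,"white")); 
for c in((442,-64),(415,-180)):
    w=W[(np.hypot(*(W[:,:2]-c).T)<45)&(W[:,2]>12)&(W[:,2]<30)]
    if len(w)>5: print(*fit(w),np.median(w[:,2]),cv2.minEnclosingCircle(w[:,:2].astype(np.float32)))
E
```

```text
[442.87406979 -65.33999362 249.65721093] [[325.2, 0.0, 274.9], [0.0, 325.2, 207.2], [0.0, 0.0, 1.0]] [[0.0, 0.96, 0.28, 71.88], [1.0, -0.0, -0.0, -1.16], [0.0, 0.28, -0.96, 31.25], [0.0, 0.0, 0.0, 1.0]]
[442.9 -64. ] [62.4 62.7] 41.5 6362 15.450306480711575 ((442.75616455078125, -63.761966705322266), 31.88427734375)
[ 416.2 -178.5] [45.4 45.1] 45.2 2300 15.395348411178162 ((415.9315185546875, -178.5031280517578), 23.20084571838379)
```

View pics/w1.png

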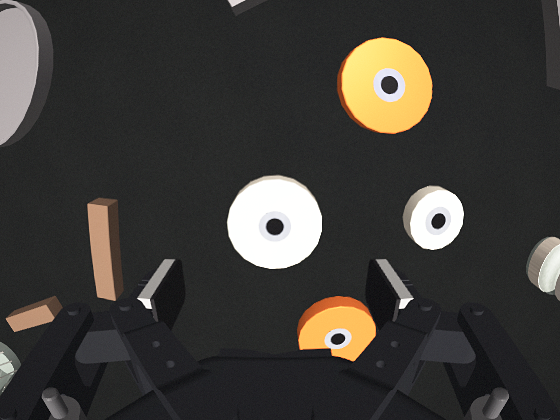

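The wrist view shows the white wheel at (275,222), centred between the fingers, and all measurements agree. I'll descend and grip.

Emit:
{"name": "carry_out", "arguments": {"slide": [[0,0,0.03],[0,0,0.055],[0,0,0.07],[0,0,0.076],[0,0,0.076],[0,0,0.076],[0,0,0.076],[0,0,0.076]], "roll": [0,0,0,0,0,0,0,0], "claw": [0.085,0.085,0.085,0.085,0.05,0.05,0.05,0.05]}}

```text
clock: 4.15
position: [442.9, -64.0, 175.3]
ee_rot: [0.992, -0.127, 0.001, -0.0]
contact_force: [-1.9, 2.5, 6.1]
gripper_width: 61.7
grasp_force: 64.2
```

```bash
python3 plan.py 442.6 -64.3 174 -14.6  442.6 -64.3 254 -14.6 542.3 -398.4 254 -14.6 542.3 -398.4 180 -14.6; python3 - <<'E'
from h import *
p=get_image("side");cv2.imwrite("pics/s1.png",cv2.resize(p["img"][170:310,180:380,::-1],None,fx=3,fy=3))
s=read_state();print(s["gripper_width"],s["grasp_force"],s["contact_force"],s["position"])
E
```

```text
[ 0.   -0.   -0.08] roll -0.0
[ 0.1807  0.2982 -0.    ] roll -0.0
[ 0.    -0.     0.074] roll -0.0
61.41286825965332 64.23912048339844 [-2.81442194  1.78312941  4.78158097] [442.84177789 -63.94316814 175.25779678]
```

Emit:
{"name": "carry_out", "arguments": {"slide": [[0,0,-0.02],[0,0,-0.05],[0,0,-0.08],[0.03,0.05,-0.08],[0.06,0.1,-0.08],[0.09,0.15,-0.08],[0.12,0.2,-0.08],[0.15,0.25,-0.08]], "roll": [0,0,0,0,0,0,0,0], "claw": [0.05,0.05,0.05,0.05,0.05,0.05,0.05,0.05]}}

```text
clock: 5.2
position: [525.0, -345.8, 254.3]
ee_rot: [0.992, -0.127, 0.0, -0.0]
contact_force: [1.4, 0.3, -1.8]
gripper_width: 61.1
grasp_force: 66.0
```

Emit:
{"name": "carry_out", "arguments": {"slide": [[0.02,0.03,0],[0.0307,0.0482,0],[0.0307,0.0482,0],[0.0307,0.0482,0.02],[0.0307,0.0482,0.04],[0.0307,0.0482,0.05],[0.0307,0.0482,0.05],[0.0307,0.0482,0.05]], "roll": [0,0,0,0,0,0,0,0], "claw": [0.05,0.05,0.05,0.05,0.05,0.05,0.05,0.05]}}

```text
clock: 6.2
position: [542.8, -398.3, 205.0]
ee_rot: [0.992, -0.127, 0.001, 0.0]
contact_force: [0.2, 1.4, -1.0]
gripper_width: 61.3
grasp_force: 66.0
```

```bash
python3 - <<'E'
from meas import *
s=read_state(); p=get_image("wrist"); cv2.imwrite("pics/w2.png",p["img"][:,:,::-1])
print(s["position"],s["contact_force"],s["gripper_width"])
for k,c,r,z in(("white",(542,-398),45,(12,70)),("grey",(542,-398),110,(14,28))):
    W=wrist_pts(p,s,mask(p,k)); w=W[(np.hypot(*(W[:,:2]-c).T)<r)&(W[:,2]>z[0])&(W[:,2]<z[1])]
    if len(w)>5: print(*fit(w),np.median(w[:,2]),cv2.minEnclosingCircle(w[:,:2].astype(np.float32)))
E
```

```text
[ 542.75469692 -398.27094066  205.00713859] [ 0.22266994  1.39731307 -0.98711823] 61.328643695294524
[ 542.9 -397.4] [61.6 63.2] 76.1 12294 44.997281980400786 ((543.0481567382812, -397.1903076171875), 31.895217895507812)
[ 542.2 -398. ] [128.8 129.6] 75.6 5500 19.332700297884045 ((551.4459228515625, -400.0567321777344), 84.07762145996094)
```

View pics/w2.png

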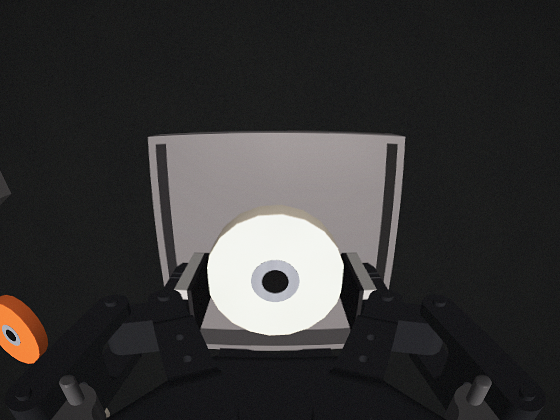

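The wheel is held level at (275,272) above the tray, within 1 mm of its middle.

Emit:
{"name": "carry_out", "arguments": {"slide": [[0,0.001,0.012],[0,0.001,0.02],[0,0.001,0.0245],[0,0.001,0.0245],[0,0.001,0.0245],[0,0.001,0.0245],[0,0.001,0.0245],[0,0.001,0.0245]], "roll": [0,0,0,0,0,0,0,0], "claw": [0.05,0.05,0.05,0.05,0.08,0.08,0.08,0.08]}}

```text
clock: 7.25
position: [542.2, -399.4, 179.6]
ee_rot: [0.992, -0.127, 0.0, 0.0]
contact_force: [-0.7, -0.1, -0.2]
gripper_width: 80.1
grasp_force: 0.0
```

Emit:
{"name": "carry_out", "arguments": {"slide": [[0,0.001,-0.02],[0,0.001,-0.05],[0,0.001,-0.08],[0,0.001,-0.08]], "roll": [0,0,0,0], "claw": [0.08,0.08,0.08,0.08]}}

```text
clock: 7.75
position: [542.6, -400.7, 262.8]
ee_rot: [0.992, -0.127, 0.003, 0.001]
contact_force: [-0.3, 0.2, -0.4]
gripper_width: 80.0
grasp_force: 0.0
```

```bash
cat > look.py <<'E'
from meas import *
def look(kind,c,r,z,name=None):
    s=read_state(); p=get_image("wrist"); W=wrist_pts(p,s,mask(p,kind))
    if name: cv2.imwrite(name,p["img"][:,:,::-1])
    w=W[(np.hypot(*(W[:,:2]-c).T)<r)&(W[:,2]>z[0])&(W[:,2]<z[1])]
    print(s["position"].round(1) if hasattr(s["position"],"round") else s["position"])
    if len(w)>5: print(kind,*fit(w),"z",np.median(w[:,2]).round(1),cv2.minEnclosingCircle(w[:,:2].astype(np.float32)))
E
python3 -c "
from look import *
look('white',(542,-398),50,(8,40));look('grey',(542,-398),110,(14,28))"; python3 plan.py 542.1 -399.3 259.5 -14.6 415.7 -179.3 259.5 -14.6
```

```text
[ 542.6 -400.7  262.8]
white [ 542.5 -398.3] [62.8 62.4] 7.1 6017 z 19.4 ((542.3880615234375, -398.1741638183594), 31.832454681396484)
[ 542.  -400.4  260.8]
grey [ 542.5 -397.9] [129.1 129.4] 75.7 1487 z 17.4 ((542.5457763671875, -399.49749755859375), 89.05338287353516)
[-0.1778 -0.181  -0.    ] roll -0.0
```

Emit:
{"name": "carry_out", "arguments": {"slide": [[-0.035,-0.035,0],[-0.07,-0.07,0],[-0.105,-0.105,0],[-0.14,-0.14,0],[-0.17,-0.17,0],[-0.178,-0.181,0],[-0.178,-0.181,0.03],[-0.178,-0.181,0.03]], "roll": [0,0,0,0,0,0,0,0], "claw": [0.08,0.08,0.08,0.08,0.08,0.08,0.08,0.08]}}

```text
clock: 8.85
position: [414.8, -180.3, 227.7]
ee_rot: [0.992, -0.127, -0.003, 0.0]
contact_force: [0.0, 0.1, 0.1]
gripper_width: 80.2
grasp_force: 0.0
```

```bash
python3 -c "
from look import *
look('white',(416,-179),45,(8,40))"
```

```text
[ 414.8 -180.3  227.7]
white [ 415.9 -178.6] [45.1 44.8] 31.8 3958 z 15.4 ((415.8963928222656, -178.7655487060547), 22.861576080322266)
```

Emit:
{"name": "carry_out", "arguments": {"slide": [[0.001,-0.001,0.03],[0.001,-0.001,0.047],[0.001,-0.001,0.0515],[0.001,-0.001,0.0515],[0.001,-0.001,0.0515],[0.001,-0.001,0.0515],[0.001,-0.001,0.0515],[0.001,-0.001,0.0515]], "roll": [0,0,0,0,0,0,0,0], "claw": [0.08,0.08,0.08,0.03,0.03,0.03,0.03,0.03]}}

```text
clock: 9.9
position: [416.9, -179.7, 179.4]
ee_rot: [0.992, -0.127, 0.001, 0.0]
contact_force: [-1.3, -0.1, 4.6]
gripper_width: 43.1
grasp_force: 60.1
```

Emit:
{"name": "carry_out", "arguments": {"slide": [[0,0,-0.02],[0,0,-0.05],[0,0,-0.08],[0.035,0.035,-0.08],[0.07,0.07,-0.08],[0.105,0.105,-0.08],[0.14,0.145,-0.08],[0.177,0.182,-0.08]], "roll": [0,0,0,0,0,0,0,0], "claw": [0.03,0.03,0.03,0.03,0.03,0.03,0.03,0.03]}}

```text
clock: 10.9
position: [542.3, -401.9, 258.7]
ee_rot: [0.992, -0.127, 0.0, 0.0]
contact_force: [0.4, 0.5, -0.9]
gripper_width: 43.2
grasp_force: 61.2
```

Emit:
{"name": "carry_out", "arguments": {"slide": [[0,0,0],[0,0,0.015],[0,0,0.03],[0,0,0.03],[0,0,0.03]], "roll": [0,0,0,0,0], "claw": [0.03,0.03,0.03,0.03,0.03]}}

```text
clock: 11.52
position: [542.0, -399.8, 228.2]
ee_rot: [0.992, -0.127, 0.0, 0.0]
contact_force: [0.4, -0.0, -0.9]
gripper_width: 43.3
grasp_force: 61.2
```

```bash
python3 -c "
from look import *
look('white',(542,-398),40,(40,80),'pics/w3.png');look('grey',(542,-398),110,(14,28))
print(read_state()['contact_force'],read_state()['gripper_width'])"
```

```text
[ 542.  -399.8  228.2]
white [ 543.6 -398.2] [51.4 47.3] 21.8 6600 z 64.0 ((544.7828369140625, -392.88720703125), 29.584638595581055)
[ 542.1 -400.   228.6]
grey [ 542.4 -397.8] [129.  129.5] 75.6 1662 z 17.9 ((553.190185546875, -401.2519226074219), 82.9308853149414)
[-0.28724211  0.15838162 -0.9324904 ] 43.32184609381848
```

View pics/w3.png

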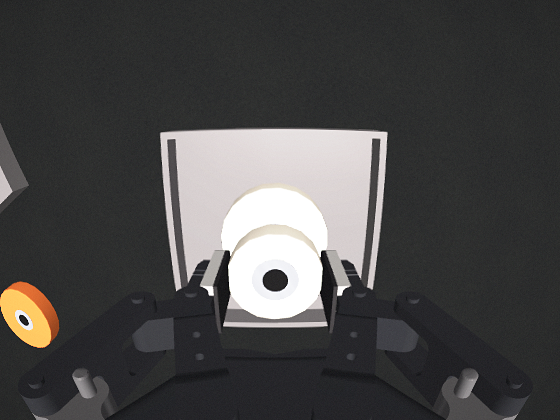

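```bash
python3 -c "
from look import *
look('white',(542,-398),32,(61,68));look('white',(542,-398),40,(17.5,24))"
```

```text
[ 542.1 -400.1  228.7]
white [ 541.1 -398.7] [43.2 45.4] 76.5 6023 z 64.6 ((540.9946899414062, -398.735595703125), 22.9426326751709)
[ 542.1 -400.2  228.8]
white [ 552.7 -401.4] [63.1 41.3] 74.2 3832 z 19.4 ((542.5200805664062, -398.4416198730469), 31.77351951599121)
```

Emit:
{"name": "carry_out", "arguments": {"slide": [[0.0014,-0.0005,0.012],[0.0014,-0.0005,0.022],[0.0014,-0.0005,0.027],[0.0014,-0.0005,0.029],[0.0014,-0.0005,0.029],[0.0014,-0.0005,0.029],[0.0014,-0.0005,0.029],[0.0014,-0.0005,0.029]], "roll": [0,0,0,0,0,0,0,0], "claw": [0.03,0.03,0.03,0.03,0.03,0.065,0.065,0.065]}}

```text
clock: 12.72
position: [543.4, -400.2, 198.8]
ee_rot: [0.992, -0.127, -0.0, 0.0]
contact_force: [-0.6, -0.2, -0.4]
gripper_width: 65.0
grasp_force: 0.0
```

Emit:
{"name": "carry_out", "arguments": {"slide": [[0,0,-0.01],[0,0,-0.03],[0,0,-0.07],[0,0,-0.07],[0,0,-0.07]], "roll": [0,0,0,0,0], "claw": [0.065,0.065,0.065,0.065,0.065]}}

```text
clock: 13.35
position: [543.1, -400.1, 269.4]
ee_rot: [0.992, -0.127, 0.0, -0.0]
contact_force: [0.3, 0.8, -0.8]
gripper_width: 65.0
grasp_force: 0.0
```

```bash
python3 -c "
from look import *
look('white',(542,-398),40,(32,45));look('white',(542,-398),40,(17.5,24))
for n in('scene','side'):
    p=get_image(n)
    for z in((31,45),(16,23)):
        W=cloud(p,'white',np.array((542,-398)),45,z)
        print(n,cv2.minEnclosingCircle(W[:,:2].astype(np.float32)),len(W))
"; python3 plan.py 542.9 -399.3 269 -14.6  452.2 68.8 250 -20.6 
```

```text
[ 543.1 -400.1  269.4]
white [ 542.3 -398.8] [44.8 44.6] 23.5 3171 z 35.5 ((542.2271728515625, -398.7820739746094), 22.9949893951416)
[ 543.  -400.   268.5]
white [ 542.4 -398.4] [62.3 62.5] 75.8 2203 z 19.4 ((542.537353515625, -398.38140869140625), 31.78031349182129)
scene ((541.573486328125, -397.3033142089844), 25.02427864074707) 210
scene ((544.5726928710938, -396.21588134765625), 33.02861785888672) 183
side ((540.7333374023438, -400.3843688964844), 23.10000991821289) 437
side ((540.5363159179688, -400.05462646484375), 32.37270736694336) 322
[-0.2058 -0.4301  0.019 ] roll 6.0
```

Emit:
{"name": "carry_out", "arguments": {"slide": [[-0.02,-0.042,0],[-0.045,-0.095,0],[-0.07,-0.147,0],[-0.095,-0.2,0],[-0.12,-0.25,0.005],[-0.145,-0.303,0.01],[-0.17,-0.355,0.015],[-0.195,-0.408,0.019]], "roll": [1,2,3,4,5,6,6,6], "claw": [0.06,0.055,0.05,0.05,0.05,0.05,0.05,0.05]}}

```text
clock: 14.55
position: [456.9, 45.5, 249.6]
ee_rot: [0.984, -0.179, -0.0, 0.0]
contact_force: [0.6, 0.5, 0.1]
gripper_width: 50.4
grasp_force: 0.0
```

```bash
python3 plan.py 0 0 0 -14.6 1 1 0 -14.6; python3 -c "
from look import *
look('brown',(452,69),60,(12,26))
look('brown',(406,195),60,(12,26),'pics/w4.png')
print(read_state()['ee_rot'])"; python3 plan.py 454.1 47.8 250 -20.6  452.2 68.8 250 -20.6 
```

```text
[ 0.0007 -0.0012 -0.    ] roll -0.0
[456.9  45.5 249.6]
brown [452.1  61.9] [16.5 80.7] 79.8 374 z 17.0 ((453.4367370605469, 69.02815246582031), 40.376739501953125)
[456.3  50.1 249.5]
[ 9.84564624e-01 -1.75021292e-01 -1.87259292e-04  1.12235202e-04]
[-0.0092 -0.019  -0.    ] roll -0.0
```

Emit:
{"name": "carry_out", "arguments": {"slide": [[-0.013,-0.021,0.01],[-0.013,-0.021,0.01],[-0.013,-0.021,0.01]], "roll": [0,0,0], "claw": [0.05,0.05,0.05]}}

```text
clock: 15.02
position: [452.8, 67.4, 239.9]
ee_rot: [0.984, -0.179, -0.0, 0.0]
contact_force: [0.5, 0.6, -0.7]
gripper_width: 49.7
grasp_force: 0.0
```

```bash
sed -i 's/(H<15)&(S>60)&(S<190)&(V>50)&(V<190)/((H<18)|(H>172))\&(S>50)\&(S<190)\&(V>45)\&(V<240)/' meas.py; python3 -c "
from look import *
look('brown',(452,69),60,(15,26),'pics/w4.png')
look('brown',(406,195),60,(15,26))"
```

```text
[452.8  67.4 239.9]
brown [453.6  69.5] [18.1 79.3] 69.0 214 z 16.9 ((453.35394287109375, 69.20823669433594), 40.433685302734375)
[452.9  67.3 240. ]
brown [402.  227.2] [ 4.3 16. ] 29.1 10 z 17.4 ((402.6370544433594, 227.49609375), 8.074360847473145)
```

View pics/w4.png

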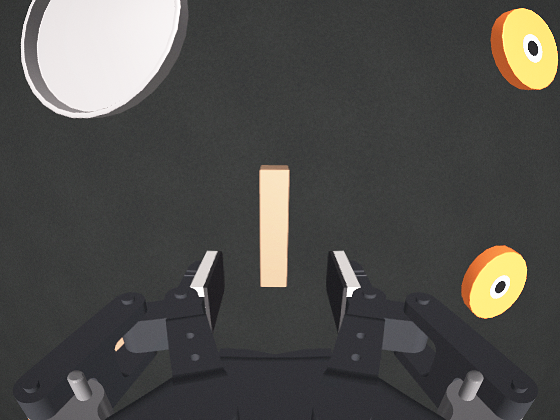

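The stick is at (274,225), aligned with the tool and centred between the fingers.

Emit:
{"name": "carry_out", "arguments": {"slide": [[0.001,0,0.03],[0.001,0,0.05],[0.001,0,0.058],[0.001,0,0.058],[0.001,0,0.058],[0.001,0,0.058],[0.001,0,0.058]], "roll": [0,0,0,0,0,0,0], "claw": [0.05,0.05,0.05,0.01,0.01,0.01,0.01]}}

```text
clock: 16.0
position: [454.0, 67.8, 182.9]
ee_rot: [0.984, -0.179, 0.001, -0.0]
contact_force: [-0.0, -1.6, 6.1]
gripper_width: 16.0
grasp_force: 59.6
```

```bash
python3 plan.py 453.1 68.5 182 -20.6 649.5 -100.3 262 13.2 649.5 -100.3 200 13.2
```

```text
[ 0.2432  0.0889 -0.08  ] roll -33.8
[0.    0.    0.062] roll -0.0
```

Emit:
{"name": "carry_out", "arguments": {"slide": [[0,0,-0.025],[0,0,-0.05],[0.05,0.018,-0.08],[0.1,0.036,-0.08],[0.15,0.055,-0.08],[0.2,0.073,-0.08],[0.235,0.086,-0.08],[0.2432,0.0889,-0.08]], "roll": [0,0,-7,-14,-21,-28,-33.8,-33.8], "claw": [0.01,0.01,0.01,0.01,0.01,0.01,0.01,0.01]}}

```text
clock: 17.0
position: [651.0, -102.7, 260.9]
ee_rot: [0.994, 0.114, -0.0, -0.0]
contact_force: [-0.2, 0.0, -1.2]
gripper_width: 16.1
grasp_force: 58.8
```

Emit:
{"name": "carry_out", "arguments": {"slide": [[0,0,0.02],[0,0,0.04],[0,0,0.045],[0,0,0.045]], "roll": [0,0,0,0], "claw": [0.01,0.01,0.01,0.01]}}

```text
clock: 17.5
position: [649.8, -100.7, 217.1]
ee_rot: [0.993, 0.115, -0.0, 0.0]
contact_force: [0.4, 0.1, -0.4]
gripper_width: 16.2
grasp_force: 58.8
```

```bash
python3 -c "
from look import *
look('brown',(649.5,-100),60,(40,70),'pics/w5.png')
look('grey',(657.5,-137),105,(12,28)); print(read_state()['contact_force'])
for n in('scene','side'):
    p=get_image(n); W=cloud(p,'brown',np.array((650,-100)),60,(35,70)); print(n,fit(W) if len(W)>5 else 0)
"
```

```text
[ 649.8 -100.7  217.1]
brown [ 649.1 -100.1] [79.3 18.4] 12.9 568 z 50.9 ((648.9667358398438, -99.49362182617188), 40.42692184448242)
[ 650.1 -100.7  217.7]
grey [ 658.7 -136.7] [112.4 153.6] 13.2 1798 z 15.6 ((661.6725463867188, -135.26382446289062), 92.18473052978516)
[ 0.0402713   1.05144122 -0.38427001]
scene (array([649.2, -99.9]), array([83.2, 17. ]), 13.1, 276)
side (array([ 639.9, -104.5]), array([68.1, 18.7]), 12.5, 197)
```

View pics/w5.png

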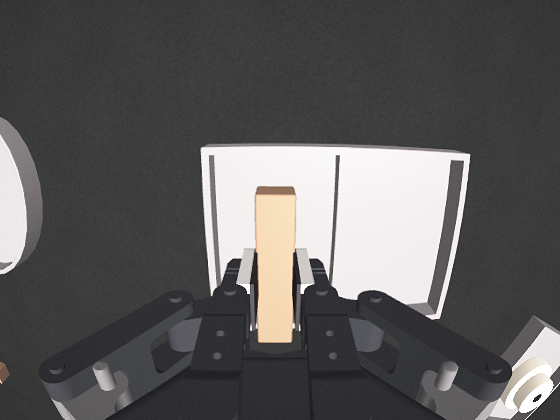

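The stick at (275,265) is held over the left bay, parallel to the rib. I'll lower it.

Emit:
{"name": "carry_out", "arguments": {"slide": [[0.001,0,0.015],[0.001,0,0.026],[0.001,0,0.0305],[0.001,0,0.0305],[0.001,0,0.0305],[0.001,0,0.0305],[0.001,0,0.0305]], "roll": [0,0,0,0,0,0,0], "claw": [0.01,0.01,0.01,0.01,0.032,0.032,0.032]}}

```text
clock: 18.58
position: [651.0, -100.9, 186.2]
ee_rot: [0.993, 0.115, -0.0, 0.0]
contact_force: [0.9, -0.6, 0.3]
gripper_width: 31.8
grasp_force: 0.0
```

Emit:
{"name": "carry_out", "arguments": {"slide": [[0,0,-0.02],[0,0,-0.05],[0,0,-0.075],[0,0,-0.075]], "roll": [0,0,0,0], "claw": [0.032,0.032,0.032,0.032]}}

```text
clock: 19.08
position: [651.7, -100.9, 263.9]
ee_rot: [0.993, 0.115, 0.003, 0.0]
contact_force: [0.8, 1.0, 0.0]
gripper_width: 32.0
grasp_force: 0.0
```

```bash
python3 -c "
from look import *
look('brown',(649.5,-100),60,(12,30))
look('grey',(657.5,-137),105,(12,28))
for n in('scene','side'):
    p=get_image(n); W=cloud(p,'brown',np.array((406,195)),60,(14,26)); print(n,fit(W))
"; python3 plan.py 650.5 -100.1 261.5 13.2 406.4 195.4 250 8.5 406.4 195.4 250 98.5;python3 plan.py 650.5 -100.1 261.5 13.2 406.4 195.4 250 -81.5
```

```text
[ 651.7 -100.9  263.9]
brown [ 650.1 -100.4] [78.9 17.3] 12.7 149 z 20.5 ((649.9188232421875, -99.88236999511719), 40.193321228027344)
[ 651.  -100.9  262.1]
grey [ 658.1 -136.5] [113.6 152.8] 13.2 1669 z 15.9 ((659.1192016601562, -136.3819122314453), 93.72695922851562)
scene (array([407.5, 196.3]), array([22.9, 79.6]), 8.1, 181)
side (array([406.3, 193.2]), array([19.1, 82.2]), 6.2, 178)
[-0.1702 -0.3434  0.0115] roll 4.7
[ 0.  0. -0.] roll -90.0
[-0.1702 -0.3434  0.0115] roll 94.7
```

Emit:
{"name": "carry_out", "arguments": {"slide": [[-0.02,-0.04,0],[-0.043,-0.087,0],[-0.066,-0.133,0],[-0.09,-0.18,0],[-0.113,-0.228,0],[-0.136,-0.275,0.005],[-0.16,-0.32,0.01],[-0.1702,-0.3434,0.0115]], "roll": [10,20,30,40,50,60,70,80], "claw": [0.04,0.05,0.05,0.05,0.05,0.05,0.05,0.05]}}

```text
clock: 20.27
position: [405.3, 195.5, 249.1]
ee_rot: [0.836, -0.549, -0.0, 0.001]
contact_force: [0.4, -0.5, -0.1]
gripper_width: 49.9
grasp_force: 0.0
```

Emit:
{"name": "carry_out", "arguments": {"slide": [[0,0,0],[0,0,0.01],[0,0,0.01],[0,0,0.01]], "roll": [10,16.2,16.2,16.2], "claw": [0.05,0.05,0.05,0.05]}}

```text
clock: 20.78
position: [406.9, 194.5, 239.8]
ee_rot: [0.752, -0.659, 0.0, 0.0]
contact_force: [-0.2, 0.1, 0.7]
gripper_width: 49.9
grasp_force: 0.0
```

```bash
python3 -c "
from look import *
look('brown',(406,195),60,(14,26),'pics/w6.png'); s=read_state(); print(np.round(s['joints'],2), s['ee_rot'])
"
```

```text
[406.9 194.5 239.8]
brown [406.8 195.6] [18.1 79.7] 6.7 160 z 16.7 ((406.4066162109375, 195.62600708007812), 40.60478973388672)
[ 0.81  0.3  -0.62  0.   -0.65 -0.68] [ 7.52106277e-01 -6.59041825e-01  3.45923698e-05  1.43099182e-04]
```

View pics/w6.png

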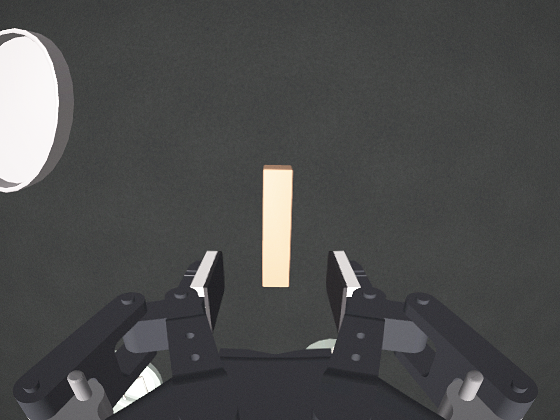

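Emit:
{"name": "carry_out", "arguments": {"slide": [[0,0,0.03],[0,0,0.05],[0,0,0.058],[0,0,0.058],[0,0,0.058],[0,0,0.058],[0,0,0.058]], "roll": [0.4,0.4,0.4,0.4,0.4,0.4,0.4], "claw": [0.05,0.05,0.05,0.01,0.01,0.01,0.01]}}

```text
clock: 21.7
position: [407.1, 194.8, 182.9]
ee_rot: [0.75, -0.662, 0.0, -0.001]
contact_force: [-0.4, -0.9, 5.6]
gripper_width: 16.1
grasp_force: 59.6
```

```bash
python3 -c "
from h import *
q=np.mean([read_state()['ee_rot'] for _ in range(3)],0); print(np.degrees(2*np.arctan2(q[1],q[0])))"
python3 plan.py 406.4 195.4 182 -83.0 667.2 -173.1 270 13.2
```

```text
-82.88593185437658
[ 0.3975 -0.2139 -0.088 ] roll -96.2
```

Emit:
{"name": "carry_out", "arguments": {"slide": [[0,0,-0.03],[0,0,-0.06],[0.04,-0.021,-0.088],[0.09,-0.048,-0.088],[0.14,-0.075,-0.088],[0.19,-0.102,-0.088],[0.24,-0.129,-0.088],[0.29,-0.156,-0.088]], "roll": [0,0,-8,-18,-28,-38,-48,-58], "claw": [0.01,0.01,0.01,0.01,0.01,0.01,0.01,0.01]}}

```text
clock: 22.7
position: [593.0, -67.7, 269.9]
ee_rot: [0.972, -0.233, -0.0, -0.0]
contact_force: [0.9, 1.2, -0.5]
gripper_width: 16.2
grasp_force: 58.9
```

```bash
python3 plan.py 406.4 195.4 270 -83.0 667.2 -173.1 270 13.2; python3 - <<'E'
import numpy as np
c,s=np.cos(np.radians(-83)),np.sin(np.radians(-83))
x,y=.29,-.156; print(406.4+1e3*(c*x+s*y),195.4+1e3*(s*x-c*y))
E
python3 -c "
from h import *
s=read_state();print(s['position'],s['ee_rot'])"
```

```text
[ 0.3975 -0.2139 -0.    ] roll -96.2
596.579309243539 -73.42676640478035
[593.00219474 -67.74331615 269.86529624] [ 9.72453293e-01 -2.33097750e-01 -1.26870115e-04 -1.26373357e-04]
```

Emit:
{"name": "carry_out", "arguments": {"slide": [[0.04,0.023,0],[0.08,0.046,0],[0.1061,0.0605,0],[0.1061,0.0605,0],[0.1061,0.0605,0.03],[0.1061,0.0605,0.053],[0.1061,0.0605,0.053],[0.1061,0.0605,0.053]], "roll": [-10,-20,-30,-38.2,-38.2,-38.2,-38.2,-38.2], "claw": [0.01,0.01,0.01,0.01,0.01,0.01,0.01,0.01]}}

```text
clock: 23.7
position: [659.3, -168.6, 217.8]
ee_rot: [0.995, 0.095, 0.001, 0.0]
contact_force: [-0.0, 0.4, -0.5]
gripper_width: 15.9
grasp_force: 58.9
```

```bash
python3 -c "
from look import *
look('brown',(667,-173),60,(40,70)); look('grey',(657.5,-137),105,(12,28)); print(read_state()['ee_rot'])
"
```

```text
[ 659.3 -168.6  217.8]
brown [ 660.4 -167.9] [79.6 18.5] 11.3 544 z 51.6 ((660.25830078125, -167.48977661132812), 40.536354064941406)
[ 659.4 -168.6  218.3]
grey [ 658.3 -136. ] [112.6 153.2] 13.2 1802 z 15.6 ((658.8045043945312, -134.98764038085938), 93.35234069824219)
[9.95461959e-01 9.51518886e-02 1.24044254e-03 2.61155006e-04]
```

Emit:
{"name": "carry_out", "arguments": {"slide": [[0.0053,0.0065,0],[0.0053,0.0065,0],[0.0053,0.0065,0]], "roll": [-2,-2,-2], "claw": [0.01,0.01,0.01]}}

```text
clock: 24.18
position: [665.2, -173.9, 217.6]
ee_rot: [0.994, 0.112, 0.0, 0.0]
contact_force: [-0.1, 0.5, -1.0]
gripper_width: 16.0
grasp_force: 58.9
```

```bash
python3 -c "
from look import *
look('brown',(667,-173),60,(40,70)); print(read_state()['ee_rot'])
p=get_image('scene'); W=cloud(p,'brown',np.array((667,-173)),60,(35,70)); print(fit(W))
"
```

```text
[ 665.2 -173.9  217.6]
brown [ 666. -173.] [80.2 18.5] 12.8 530 z 51.2 ((665.8513793945312, -173.17129516601562), 40.85327911376953)
[ 9.93687397e-01  1.12184234e-01  2.31802517e-04 -1.54475588e-06]
(array([ 666.4, -171.8]), array([82.2, 18. ]), 12.3, 263)
```

Emit:
{"name": "carry_out", "arguments": {"slide": [[0.0005,0,0.015],[0.0005,0,0.026],[0.0005,0,0.031],[0.0005,0,0.031],[0.0005,0,0.031],[0.0005,0,0.031],[0.0005,0,0.031]], "roll": [-0.4,-0.4,-0.4,-0.4,-0.4,-0.4,-0.4], "claw": [0.01,0.01,0.01,0.01,0.032,0.032,0.032]}}

```text
clock: 25.15
position: [665.8, -173.9, 185.5]
ee_rot: [0.993, 0.116, -0.0, -0.0]
contact_force: [0.1, -0.6, -0.1]
gripper_width: 31.9
grasp_force: 0.0
```

Emit:
{"name": "carry_out", "arguments": {"slide": [[0,0,-0.02],[0,0,-0.05],[0,0,-0.09],[0,0,-0.09],[0,0,-0.09]], "roll": [0,0,0,0,0], "claw": [0.032,0.032,0.032,0.05,0.08]}}

```text
clock: 25.78
position: [665.5, -173.9, 277.0]
ee_rot: [0.993, 0.116, 0.001, -0.0]
contact_force: [-0.7, 0.1, -0.4]
gripper_width: 66.7
grasp_force: 0.0
```

```bash
python3 -c "
from look import *
look('brown',(667,-173),60,(12,30),'pics/w7.png');look('brown',(649.5,-100),60,(12,30));look('grey',(657.5,-137),105,(12,28)); s=read_state(); print(s['position'],s['ee_rot'])
for n in('scene','side'):
  p=get_image(n)
  for o in place_of(p,'tumbler')[:3]: print(n,o['conf'],np.round(o['at'],1),atz(p,*o['at'],0).round(1))
  if n=='scene': cv2.imwrite('pics/t.png',cv2.resize(p['img'][160:210,380:480,::-1],None,fx=7,fy=7,interpolation=cv2.INTER_CUBIC))
"
```

```text
[ 665.5 -173.9  277. ]
brown [ 665.8 -172.9] [80.5 17.6] 13.4 128 z 20.7 ((665.75927734375, -172.75770568847656), 40.84931564331055)
[ 665.4 -173.9  275.9]
brown [ 652.2 -100.4] [75.2 18.4] 13.0 404 z 18.1 ((652.115234375, -100.91012573242188), 38.3087272644043)
[ 665.4 -173.9  275.3]
grey [ 658.5 -136.2] [112.5 152.7] 13.3 1522 z 15.6 ((660.2322998046875, -134.17440795898438), 92.04894256591797)
[ 665.43199295 -173.89933155  275.06149124] [ 9.93280385e-01  1.15728115e-01 -1.01679497e-03 -2.16347801e-04]
scene 0.88 [408.  196.1] [346.  308.8   0. ]
scene 0.83 [449.5 188.6] [304.3 415.5   0. ]
side 0.98 [153.2 146.2] [313.  402.4   0. ]
side 0.97 [174.2 160.2] [339.3 316.9   0. ]
```

View pics/t.png

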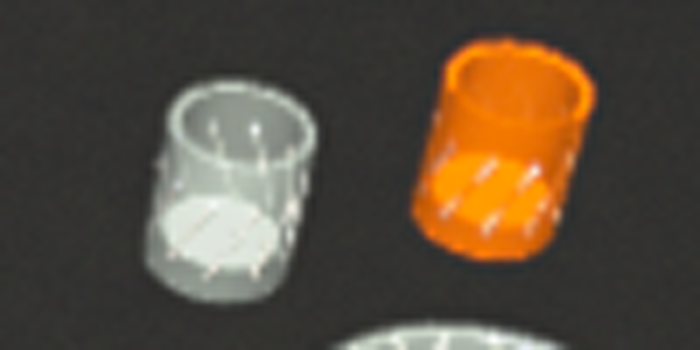

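The clear tumbler's rim centre is at crop (242,124), which is scene pixel (414.6,177.7). It is distinct from the orange one at crop (520,90).

```bash
python3 -c "
from h import *
p=get_image('scene'); print(atz(p,380+242/7,160+124/7,60)); print(read_state()['position'])"; python3 plan.py 665.5 -173.9 275 13.3 347 312 275 -68
```

```text
[348.46174334 314.87297155  60.        ]
[ 665.74710792 -173.93727009  275.43400297]
[-0.1982 -0.5461 -0.    ] roll 81.3
```

Emit:
{"name": "carry_out", "arguments": {"slide": [[-0.015,-0.041,0],[-0.033,-0.09,0],[-0.051,-0.14,0],[-0.069,-0.19,0],[-0.087,-0.24,0],[-0.105,-0.29,0],[-0.123,-0.34,0],[-0.141,-0.39,0]], "roll": [8,16,25,34,43,52,60,60], "claw": [0.08,0.08,0.08,0.08,0.08,0.08,0.08,0.08]}}

```text
clock: 27.18
position: [437.9, 174.6, 276.3]
ee_rot: [0.918, -0.397, 0.0, -0.0]
contact_force: [2.0, -0.4, -0.0]
gripper_width: 79.9
grasp_force: 0.0
```

Emit:
{"name": "carry_out", "arguments": {"slide": [[0,0,0],[0,0,0]], "roll": [0,0], "claw": [0.08,0.08]}}

```text
clock: 27.42
position: [438.9, 173.3, 276.2]
ee_rot: [0.918, -0.396, 0.0, -0.0]
contact_force: [-0.4, -0.6, 0.6]
gripper_width: 80.0
grasp_force: 0.0
```

```bash
python3 -c "
from h import *
s=read_state(); q=s['ee_rot']; y=np.degrees(2*np.arctan2(q[1],q[0])); print(s['position'],y)
import subprocess; print(subprocess.run(['python3','plan.py']+[str(v) for v in [*s['position'],y,347,313.5,275,-68]],capture_output=True,text=True).stdout)"
```

```text
[438.90227184 173.28676676 276.15431667] -46.656799774864226
[-0.165  -0.0294  0.0012] roll 21.3
```

Emit:
{"name": "carry_out", "arguments": {"slide": [[-0.04,-0.007,0],[-0.085,-0.015,0],[-0.13,-0.023,0],[-0.165,-0.0294,0],[-0.165,-0.0294,0],[-0.165,-0.0294,0]], "roll": [5,12,18,21.3,21.3,21.3], "claw": [0.08,0.08,0.08,0.08,0.08,0.08]}}

```text
clock: 28.18
position: [347.8, 312.6, 275.8]
ee_rot: [0.829, -0.56, 0.0, 0.0]
contact_force: [-0.7, 0.0, -0.1]
gripper_width: 80.2
grasp_force: 0.0
```

```bash
cat > wt.py <<'E'
from h import *
s=read_state(); p=get_image("wrist"); cv2.imwrite("pics/w8.png",p["img"][:,:,::-1])
Z=wrist_pts(p,s,np.ones(p["z_map"].shape,bool)); q=s["ee_rot"]; print(s["position"],np.degrees(2*np.arctan2(q[1],q[0])))
w=Z[(np.hypot(*(Z[:,:2]-(347,313)).T)<45)&(Z[:,2]>50)&(Z[:,2]<70)]
if len(w)>5: print(len(w),cv2.minEnclosingCircle(w[:,:2].astype(np.float32)),np.median(w[:,2]))
print([ (o["conf"],o["at"]) for o in place_of(p,"tumbler")])
# pixel where rim centre (x,y,60) would appear
def px(X):
    t=R.from_quat(s["ee_rot"]).inv().apply(np.array(X)-s["position"]); c=np.linalg.inv(p["T_tool_cam"])@np.r_[t,1]; x,y,z=c[0],-c[1],-c[2]
    r=np.hypot(x,y); k=np.arctan2(r,z)/r; K=p["mtx"]; return K[0,2]+K[0,0]*x*k, K[1,2]+K[1,1]*y*k
print([np.round(px((348+dx,314+dy,60)),1) for dx,dy in((0,0),(10,0),(0,10))],px((348,314,0)))
E
python3 wt.py
```

```text
[347.80195598 312.55624763 275.81276709] -68.08689865075117
2039 ((346.8739013671875, 314.4438781738281), 25.113645553588867) 58.884734737093055
[(0.68, [272.9, 316.7]), (0.64, [275.7, 206.4])]
[array([275.3, 235.9]), array([260. , 230.1]), array([269.2, 249.8])] (np.float64(275.265683748141), np.float64(208.014446058924))
```

View pics/w8.png

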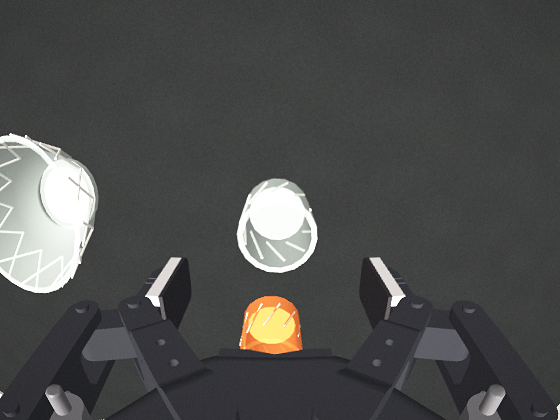

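The clear tumbler at (277,225) is centred between the fingers, and the orange one at (272,325) is clear of them. I'll descend.

Emit:
{"name": "carry_out", "arguments": {"slide": [[-0.001,0,0.03],[-0.001,0,0.06],[-0.001,0,0.08],[-0.001,0,0.09],[-0.001,0,0.09],[-0.001,0,0.09],[-0.001,0,0.09],[-0.001,0,0.09]], "roll": [0,0,0,0,0,0,0,0], "claw": [0.08,0.08,0.08,0.08,0.035,0.035,0.035,0.035]}}

```text
clock: 29.28
position: [346.9, 314.6, 186.8]
ee_rot: [0.829, -0.559, 0.0, -0.001]
contact_force: [0.4, -0.8, 3.6]
gripper_width: 48.4
grasp_force: 61.9
```

```bash
python3 plan.py 347 314 185 -68 626 130 265 -68; python3 -c "
from meas import *
for n in('scene','side'):
    p=get_image(n); W=cloud(p,'grey',np.array((626,130)),85,(16,28)); print(fit(W),cv2.fitEllipse(cv2.convexHull(W[:,:2].astype(np.float32))))
"
```

```text
[ 0.2751 -0.1898 -0.08  ] roll -0.0
(array([626.4, 132.2]), array([128., 125.]), 4.9, 337) ((626.765380859375, 131.84109497070312), (126.81140899658203, 128.9905548095703), 80.24212646484375)
(array([625.1, 128.4]), array([127.4, 125.4]), 53.4, 229) ((625.8602905273438, 129.19651794433594), (126.18523406982422, 130.6688690185547), 145.8672332763672)
```

Emit:
{"name": "carry_out", "arguments": {"slide": [[0,0,-0.015],[0,0,-0.04],[0,0,-0.065],[0.015,-0.01,-0.08],[0.04,-0.028,-0.08],[0.075,-0.052,-0.08],[0.11,-0.076,-0.08],[0.145,-0.1,-0.08]], "roll": [0,0,0,0,0,0,0,0], "claw": [0.035,0.035,0.035,0.035,0.035,0.035,0.035,0.035]}}

```text
clock: 30.38
position: [494.5, 216.5, 265.7]
ee_rot: [0.829, -0.559, -0.0, 0.0]
contact_force: [-0.3, 1.1, -0.1]
gripper_width: 48.5
grasp_force: 61.9
```

Emit:
{"name": "carry_out", "arguments": {"slide": [[0.035,-0.024,0],[0.07,-0.048,0],[0.1,-0.07,0],[0.12,-0.083,0],[0.13,-0.09,0],[0.13,-0.09,0.02],[0.13,-0.09,0.03],[0.13,-0.09,0.03]], "roll": [0,0,0,0,0,0,0,0], "claw": [0.035,0.035,0.035,0.035,0.035,0.035,0.035,0.035]}}

```text
clock: 31.38
position: [625.2, 130.8, 235.1]
ee_rot: [0.829, -0.559, -0.001, 0.001]
contact_force: [-0.1, 0.5, -0.2]
gripper_width: 48.3
grasp_force: 62.0
```

```bash
cat > wd.py <<'E'
from meas import *
s=read_state(); p=get_image("wrist"); cv2.imwrite("pics/w9.png",p["img"][:,:,::-1])
Z=wrist_pts(p,s,np.ones(p["z_map"].shape,bool)); q=s["ee_rot"]; print(s["position"],np.degrees(2*np.arctan2(q[1],q[0])),s["contact_force"],s["gripper_width"])
import sys; zt=float(sys.argv[1])
w=Z[(np.hypot(*(Z[:,:2]-(626,130)).T)<40)&(abs(Z[:,2]-zt)<6)].astype(np.float32)
print(len(w),cv2.minEnclosingCircle(w[:,:2]),np.median(w[:,2]) if len(w) else 0)
d=Z[(abs(np.hypot(*(Z[:,:2]-(626,130)).T)-62)<8)&(Z[:,2]>16)&(Z[:,2]<24)].astype(np.float32)
A=np.c_[2*d[:,:2],np.ones(len(d))]; print("dish",len(d),np.linalg.lstsq(A,(d[:,:2]**2).sum(1),rcond=None)[0][:2], cv2.minEnclosingCircle(d[:,:2]))
E
python3 wd.py 109
```

```text
[625.24294695 130.82739157 235.05905414] -67.96153066966332 [-0.13694418  0.49151842 -0.22611254] 48.327438783766134Traceback (most recent call last):
  File "wd.py", line 6, in <module>
    print(len(w),cv2.minEnclosingCircle(w[:,:2]),np.median(w[:,2]) if len(w) else 0)
                 ~~~~~~~~~~~~~~~~~~~~~~^^^^^^^^^
cv2.error: OpenCV(4.12.0) /io/opencv/modules/imgproc/src/shapedescr.cpp:201: error: (-215:Assertion failed) count >= 0 && (depth == CV_32F || depth == CV_32S) in function 'minEnclosingCircle'
```

View pics/w9.png

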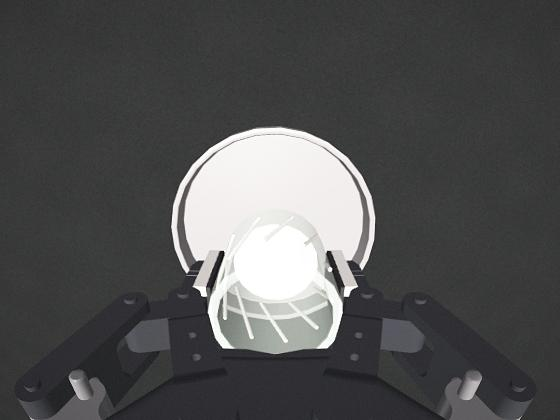

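The tumbler is held upright at (275,275), laterally centred on the dish at (273,215). I'll check the dish centre.

```bash
sed -i '/^print(len(w)/d' wd.py; python3 wd.py 109; python3 plan.py 0 0 0 -68 1 0 0 -68 1 1 0 -68
```

```text
[625.62084598 130.94963363 235.94699698] -67.95037945800878 [ 0.2976388   0.09319785 -1.64196754] 48.21795049688206
[ 0.0004 -0.0009 -0.    ] roll -0.0
[-0.0009 -0.0004 -0.    ] roll -0.0Traceback (most recent call last):
  File "wd.py", line 7, in <module>
    A=np.c_[2*d[:,:2],np.ones(len(d))]; print("dish",len(d),np.linalg.lstsq(A,(d[:,:2]**2).sum(1),rcond=None)[0][:2], cv2.minEnclosingCircle(d[:,:2]))
                                                                                                                      ~~~~~~~~~~~~~~~~~~~~~~^^^^^^^^^
cv2.error: OpenCV(4.12.0) /io/opencv/modules/imgproc/src/shapedescr.cpp:201: error: (-215:Assertion failed) count >= 0 && (depth == CV_32F || depth == CV_32S) in function 'minEnclosingCircle'
```

```bash
sed -i 's/, cv2.minEnclosingCircle(d\[:,:2\]))/)/' wd.py; python3 wd.py 109
```

```text
[625.8665488  130.98230053 236.49758325] -67.9524362319555 [ 0.16084733 -0.35091076 -0.73888826] 47.645402593785384
dish 2752 [627.01894319 130.80384946]
```

Emit:
{"name": "carry_out", "arguments": {"slide": [[0.001,0,0.015],[0.001,0,0.03],[0.001,0,0.039],[0.001,0,0.043],[0.001,0,0.045],[0.001,0,0.0458],[0.001,0,0.0458],[0.001,0,0.0458]], "roll": [0,0,0,0,0,0,0,0], "claw": [0.035,0.035,0.035,0.035,0.035,0.035,0.035,0.035]}}

```text
clock: 32.52
position: [626.3, 129.6, 190.9]
ee_rot: [0.829, -0.559, 0.0, -0.0]
contact_force: [-1.6, 0.0, 2.8]
gripper_width: 48.2
grasp_force: 62.1
```

Emit:
{"name": "carry_out", "arguments": {"slide": [[0,0,0],[0,0,0],[0,0,0],[0,0,0],[0,0,-0.02],[0,0,-0.05],[0,0,-0.1],[0,0,-0.1]], "roll": [0,0,0,0,0,0,0,0], "claw": [0.055,0.075,0.075,0.075,0.075,0.075,0.075,0.075]}}

```text
clock: 33.52
position: [627.5, 130.1, 295.4]
ee_rot: [0.829, -0.559, 0.003, -0.004]
contact_force: [0.0, 0.2, -0.8]
gripper_width: 75.0
grasp_force: 0.0
```

Emit:
{"name": "carry_out", "arguments": {"slide": [[-0.01,0,-0.05],[-0.06,0,-0.09],[-0.11,0,-0.1],[-0.15,0,-0.1],[-0.15,0,-0.1]], "roll": [0,0,0,0,0], "claw": [0.075,0.075,0.075,0.075,0.075]}}

```text
clock: 34.15
position: [568.9, 271.0, 389.5]
ee_rot: [0.83, -0.558, -0.0, 0.0]
contact_force: [-0.3, 0.0, 0.5]
gripper_width: 75.1
grasp_force: 0.0
```

```bash
cat > fin.py <<'E'
from look import *
s=read_state(); p=get_image("wrist"); Z=wrist_pts(p,s,np.ones(p["z_map"].shape,bool))
w=np.ascontiguousarray(Z[(np.hypot(*(Z[:,:2]-(626,130)).T)<45)&(Z[:,2]>58)&(Z[:,2]<70)][:,:2].astype(np.float32)); print("rim",len(w),cv2.minEnclosingCircle(w) if len(w) else 0)
d=Z[(abs(np.hypot(*(Z[:,:2]-(626,130)).T)-62)<8)&(Z[:,2]>16)&(Z[:,2]<24)]
print("dish",len(d),np.linalg.lstsq(np.c_[2*d[:,:2],np.ones(len(d))],(d[:,:2]**2).sum(1),rcond=None)[0][:2])
a=get_image("scene"); b=get_image("side")
cv2.imwrite("pics/fin.png",np.vstack([a["img"][130:330,60:500],b["img"][110:400,110:550]])[:,:,::-1])
E
python3 fin.py
```

```text
rim 754 ((627.6101684570312, 130.05636596679688), 25.196252822875977)
dish 1105 [627.00387715 131.99885484]
```

View pics/fin.png

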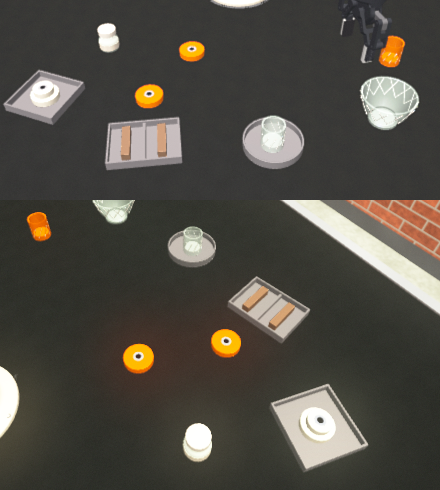

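The final view shows everything in place: wheels stacked at (44,94), sticks in both bays at (126,142) and (162,139), and the tumbler upright in the dish at (273,134). The bowl, jar and orange look-alikes were not touched, and the gripper is clear.

```bash
python3 -c "
from bench import *
print(job_done())"
```

```text
the job is handed in; nothing more can be done
None
```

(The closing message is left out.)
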